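# Unclip a dispenser nozzle head and lay it in the cleaning tray

### The arm

A 6-joint arm with a two-finger parallel gripper is mounted at the origin on a cart in front of the work surface, level with it; the furniture and walls round the work are solid. World frame = base frame: x ahead of the robot, y to its left, z up, the work surface at z = 0. Lengths are in m, angles in degrees, forces in N, time in s.
With the tool pointing down it reaches from about 0.35 to 0.975 m from the base axis. Payload 7.1 kg.
Tool frame: the origin (TCP) lies at the very end of the fingers, on their centre line; the grasp point (between the pads) lies 19 mm behind it; z points along the fingers, y is the line along which they close (so a half turn about z gives the same grasp; the last joint's range is limited). The gripper opens to 88 mm and grips with 3 to 60 N. Pads are 20 mm wide; open, the fingers measure 115 mm over their backs; the gripper's body (75 mm by 178 mm) begins 61 mm behind the grasp point.
Start: joints at [-66.75, 24.242, 93.386, -0, 62.372, -1.089], TCP at [0.258, -0.569, 0.223] pointing down, gripper open.
Joint ranges: [-172.04, 172.04], [-51.8, 120.97], [4.93, 147.93], [-75.15, 255.16], [6.16, 154.13], [-145.62, 145.62]. Speed limits (degrees/s): [136.94, 136.94, 172.46, 180, 180, 180].

### API

Orientations are given as [roll, pitch, yaw] about the fixed x, y, z axes, in that order (R = Rz(yaw) Ry(pitch) Rx(roll)).
In Python, from bench import get_obs, capture, hand_in gives the robot as it stands.
- The arm moves only by the tool jog_arm, never from a script. Its argument "motion" is a list of rows, each an object with "travel": the shift along the tool's x, y, z in units of 25 mm (1.0 is 25 mm), a list of three; "turn": the turn, a rotation vector about the tool's x, y, z in units of 8 degrees (1.0 is 8 degrees), a list of three. A call has 1 to 12 rows; each row shifts and turns the commanded pose from where the row before left it, along the tool's axes as they then stand; what a row does not reach is not made up. A row lasts 1/10 s, in which the tool goes at most 50 mm and 8.59 degrees, less where a joint would pass 70% of its speed; a pose out of reach is approached as far as the arm can. A call is refused whole if a number of a shift passes 1 or a number of a turn 1, either way. A call with a gripper value outside its range is refused whole. "gripper" is the opening, from 0 (shut) to 1 (fully open), set as the call begins (left out, the last holds). The fingers move at their own pace and stop on an object; "newtons" is the grip in N (left out, the last holds). Time passes only in rows, so rows that do not move let the fingers close. It gives the time, the measured TCP pose, the force, the opening and the grip force at its end, in the units of the state.
- get_obs(): the state, without advancing time (a new reading comes with each control period).
- capture(name): name is "scene" or "top"; returns a dict with "color" (400x640x3 uint8, red, green, blue), "depth" (400x640 float32, m along the optical axis (not along the pixel's ray), 0 where there is no reading), "mtx" (3x3 intrinsics, pixels), "T" (4x4, takes a point from camera to world coordinates). Camera axes: x right, y down, z forward; pixel columns grow to the right and rows downward; lengths in m; the calibration is good to about 2 mm. A picture is of the moment at which its call begins.
- hand_in(): hands the job in; it is judged then, once.
The state is a dict: "t": time; "joints": joint angles; "qd": joint speeds; "joint_torque": joint torques, N m; "position": TCP position; "ee_rot": TCP orientation; "force": force on the tool from outside, world axes, zero at the start; "wrist_torque": the same for the moment, N m; "finger_gap": finger opening in m; "gripper_force": force on a finger pad.
Only numpy, scipy, OpenCV 4.12 (cv2) and the standard library are available. Lean on these libraries where they do the work, as an engineer would, in place of code of your own. Each camera call takes 0.05 s, during which the arm holds its last target. There are 200 camera calls.

### The job

Take the blue nozzle head out of its socket for cleaning: with shut fingertips press its orange release button down and keep it down, only as firmly as its spring needs, while you draw the head straight out along the dock's shelf until its steel nozzle is out of the white housing; never drag it against the catch. Then lay the head gently in the white tray, flat and right way up, let go, and leave the other things where they stand.

Things in the scene. Friction and masses are not known exactly. Their poses are not given: they have to be found in the camera images.
- dock: Fixed dock: grey shelf 200x76x12 mm, white housing (x +31..+98 mm, 66 wide, top z 59) over its rear. Origin: centre of the shelf's underside; x along the shelf into the housing, z up. Head seats with its origin at x +30, y 0, z +12 and comes out along -x between 4 mm high guides 43 mm apart; nozzle clear of the housing after 50 mm, after 60 still on the shelf.
- keeper: Fixed catch under the housing roof: two steel cross bars at x +31..+36 and +48..+53 mm. The button's tooth sits behind the second one; pulling with the button up loads it, and if the button rises between them it catches on the first. Both are passed after 27 mm of travel. Origin and axes: the dock's.
- nozzle_head: Loose blue head, 0.15-0.3 kg: body x -65..+30 mm, 40 wide, 28 high, slippery runners below, steel nozzle on to x +50. Origin: underside, centre line; x to the nozzle, z up. Pull lip across the front (x -65..-59, to z 60). Orange button cap behind: x -55..-20, y -13..+13; its top anywhere from z 35 to 51, new each time: feel for it. Once out, grip across the 40 mm sides near x -15, below z 28.
- release (a joint): How far the orange button is pressed, m: 0 up, 0.0055 on its hard stop. Spring 4 N at the top, 7.2 N at 3.5 mm, 9 N at 5.5 mm. The tooth clears the catch from 3.5 mm on: press 4 to 5.5 mm down from first touch.
- tray: Fixed shallow white tray, 190 x 140 x 20 mm outside, walls and floor 4 mm thick. Origin: centre of the underside, long side along x, z up.
- weight_200g: Steel calibration weight with a knob, 29 mm diameter, 55 mm high, standing at the back in the middle; origin at its underside. Leave it.
- bottle_sample: White sample bottle with blue cap, 44 mm diameter, 82 mm high, at the right; origin at its underside. Leave it.
- timer: White bench timer lying flat, 65 x 65 x 21 mm, at the right; origin at its underside. Leave it.
There are look-alikes about, which are no part of the job. What is meant by the nozzle_head is not pink, and is the larger of those in its own colour.

How it is judged (in metres and radians):
On the way, in this order (a step that is already met when the one before it is completed fails the run):
1. the release button is held down at least 3.3 mm while the head is still seated (drawn out less than 10 mm) (value of joint release above 0.0033 m and x of nozzle_head in the frame of dock above 0.02 m and contact force between the fingers and nozzle_head above 1 N), for 0.1 s.
2. the head has been drawn at least 48 mm out, still lying on the dock's shelf (x of nozzle_head in the frame of dock below -0.018 m and z of nozzle_head in the frame of dock below 0.018 m and contact force between nozzle_head and dock above 0.3 N), for 0.1 s.
At the end, for the whole second after the job is handed in: The nozzle head lies at rest inside the tray, flat on its floor (underside less than 10 mm above the tray's underside, tilt under 0.12 rad, right way up) (x of nozzle_head in the frame of tray between -0.08 and 0.08 m and y of nozzle_head in the frame of tray between -0.055 and 0.055 m and z of nozzle_head in the frame of tray below 0.01 m and angle between nozzle_head's own z axis and vertical below 0.12 rad and contact force between nozzle_head and tray above 0.3 N and linear speed of nozzle_head below 0.02 m/s); the robot touches nothing.
It fails at once if the head or its button is pressed with more than 18 N while the head is still in the socket (x of nozzle_head in the frame of dock above 0.003 m and z of nozzle_head in the frame of dock below 0.025 m and horizontal distance between nozzle_head and dock below 0.04 m and contact force between the fingers and nozzle_head above 18 N).
It fails at once if the head is dragged against the catch with more than 15 N (contact force between nozzle_head and keeper above 15 N).
It fails at once if the head is dropped (falls faster than 0.6 m/s out of the fingers) (linear speed of nozzle_head above 0.6 m/s and not (contact force between the fingers and nozzle_head above 0.2 N)).
It fails at once if a bystander is moved more than 20 mm (distance of any of weight_200g, bottle_sample, timer from where it was at the start of the episode above 0.02 m).
It also fails if it takes over 58 s, if anything falls off the work surface, if the arm or the gripper's body presses on something with over 40 N, if the wrist force passes 120 N, or if a joint passes its speed limit or range.

## Working session

There is one attempt and no reset: what is moved stays moved. The work goes in short steps, Python scripts to look and compute and a tool call to move; the robot and the scene stay as the last step left them, time stands still between calls to the robot, and variables do not carry over. Pictures are saved under pics/ and viewed, at most 10 in all, crops included, and the job is handed in when it is done.

Besides the shell and the picture viewer there is one more tool, called after "Call:" as a command line: name --argument value ..., lists and objects as JSON in quotes. jog_arm: Moves the arm, as the interface text tells. Its arguments: {"type":"object","properties":{"motion":{"type":"array"},"gripper":{"type":"number"},"newtons":{"type":"number"}},"required":["motion"]}

```bash
mkdir -p pics; cat > h.py <<'E'
import numpy as np, cv2, pickle
from bench import get_obs, capture, hand_in
def snap(n,f):
    c=capture(n); cv2.imwrite(f'pics/{f}.png',c['color'][:,:,::-1]); pickle.dump(c,open(f'{f}.pkl','wb')); return c
def pts(c):
    v,u=np.mgrid[:400,:640]; d=c['depth']; K=c['mtx']
    P=np.stack([(u-K[0,2])/K[0,0]*d,(v-K[1,2])/K[1,1]*d,d],-1)
    return P@c['T'][:3,:3].T+c['T'][:3,3]
E
python3 - <<'E'
from h import *
for n in('scene','top'): c=snap(n,n+'0'); print(c['T'].round(3).tolist(),c['mtx'].round(1).tolist())
print(get_obs())
E
```

```text
[[0.632, -0.462, 0.623, 0.004], [-0.775, -0.355, 0.523, -0.532], [-0.021, -0.813, -0.582, 0.565], [0.0, 0.0, 0.0, 1.0]] [[380.3, 0.0, 320.2], [0.0, 380.3, 199.8], [0.0, 0.0, 1.0]]
[[0.022, -0.982, 0.187, 0.35], [-1.0, -0.024, -0.007, -0.094], [0.011, -0.187, -0.982, 0.963], [0.0, 0.0, 0.0, 1.0]] [[439.8, 0.0, 320.1], [0.0, 439.8, 196.0], [0.0, 0.0, 1.0]]
{'t': 0.1, 'joints': array([-6.67497758e+01,  2.42817407e+01,  9.34279867e+01, -1.13807294e-04,
        6.23723631e+01, -1.08844288e+00]), 'qd': array([ 0.08892283, -0.03619692, -0.03209965,  0.00627055, -0.03440016,
       -0.00501111]), 'joint_torque': array([ 6.99044012e-04, -5.45612741e+01, -2.74327040e+01,  6.45319582e-02,
        1.89558225e-02, -2.64345022e-05]), 'position': array([ 0.25740106, -0.56896625,  0.22195464]), 'ee_rot': array([-1.79917923e+02, -1.45863255e-03,  2.43387189e+01]), 'force': array([-0.14871425,  0.33703052,  0.55633735]), 'wrist_torque': array([-0.03902236,  0.01094707, -0.03008878]), 'gripper_force': 0.0, 'finger_gap': 0.08769887953113165}
```

View pics/scene0.png

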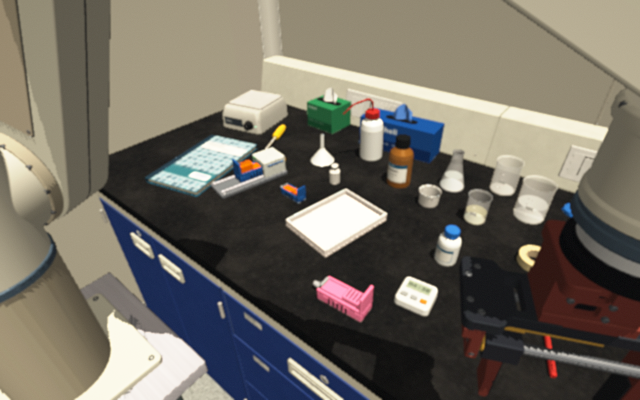

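View pics/top0.png

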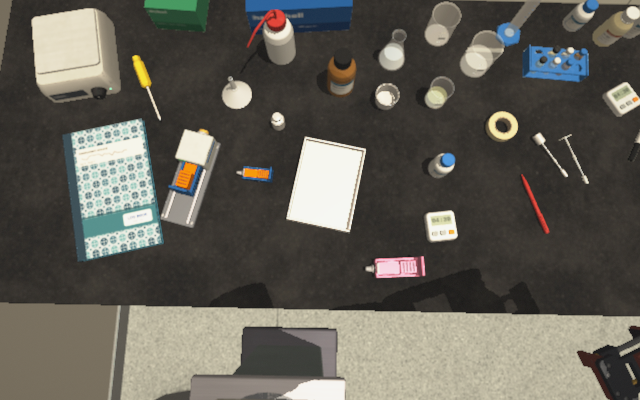

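The dock with the blue head and orange button is at top px (190,180), with its housing at (196,148). The tray is at (327,184), and the small blue decoy sits at (256,173). The weight is at (277,121).

```bash
python3 - <<'E'
from h import *
c=pickle.load(open('top0.pkl','rb')); P=pts(c)
hsv=cv2.cvtColor(c['color'],cv2.COLOR_RGB2HSV)
def box(n,m,z=None):
    m=m.astype(np.uint8); k,l,s,_=cv2.connectedComponentsWithStats(m)
    l=(l==1+s[1:,4].argmax()); Q=P[l]; 
    r=cv2.minAreaRect(Q[:,:2].astype(np.float32)*1000)
    print(n,len(Q),np.round(Q.mean(0),4),'z',np.percentile(Q[:,2],[2,50,98]).round(4),'rect',np.round(r[0],1),np.round(r[1],1),round(r[2],1))
    print('   corners',cv2.boxPoints(r).round().tolist()); return Q
v,u=np.mgrid[:400,:640]
D=(u>155)&(u<225)&(v>120)&(v<232)
H,S,V=hsv[...,0],hsv[...,1],hsv[...,2]
or_=D&(H>5)&(H<20)&(S>150)&(V>130)&(v>150)
box('button',or_); box('blue',D&(H>100)&(H<125)&(S>120)&(V>50))
box('housing',D&(S<50)&(P[...,2]>.052)&(P[...,2]<.066))
Z=P[...,2]
box('shelf',D&(Z>.007)&(Z<.02)&(S<60))
box('tray',(u>280)&(u<375)&(v>130)&(v<240)&(S<60)&(V>150))
box('trayrim',(u>280)&(u<375)&(v>130)&(v<240)&(Z>.015)&(Z<.026))
box('weight',(u>265)&(u<290)&(v>105)&(v<135)&(Z>.02))
print(P[160:200:3,186].round(3).tolist())
b=c['color'][110:240,145:385,::-1]
cv2.imwrite('pics/crop.png',cv2.resize(b,None,fx=3.3,fy=3.3,interpolation=cv2.INTER_CUBIC))
E
```

```text
button 349 [0.5602 0.1835 0.0553] z [0.0353 0.0551 0.0598] rect [455.   65.1] [376.9  57.2] 47.9
   corners [[308.0, -56.0], [350.0, -94.0], [603.0, 186.0], [560.0, 224.0]]
blue 221 [0.5432 0.1786 0.0468] z [0.0253 0.04   0.0737] rect [561.2 200.1] [69.8 66.7] 75.9
   corners [[520.0, 174.0], [585.0, 158.0], [602.0, 226.0], [537.0, 242.0]]
housing 931 [0.6212 0.1694 0.0581] z [0.0544 0.0581 0.0616] rect [622.  170.8] [67.4 67.6] 76.9
   corners [[581.0, 146.0], [647.0, 130.0], [663.0, 196.0], [597.0, 211.0]]
shelf 1449 [0.5148 0.1881 0.0122] z [0.008  0.0119 0.0178] rect [559.  186.3] [ 77.6 199.1] 76.2
   corners [[453.0, 172.0], [646.0, 125.0], [665.0, 200.0], [472.0, 248.0]]
tray 5439 [ 0.5593 -0.1139  0.0091] z [-0.0003  0.0039  0.0211] rect [ 507.1 -103.3] [143.2 312.4] 79.4
   corners [[340.0, -145.0], [648.0, -202.0], [674.0, -62.0], [367.0, -4.0]]
trayrim 564 [ 0.5578 -0.1137  0.0192] z [0.0154 0.0192 0.0228] rect [ 558.8 -114.8] [140.3 191.1] 79.4
   corners [[452.0, -166.0], [640.0, -201.0], [666.0, -63.0], [478.0, -28.0]]
weight 160 [ 0.6933 -0.0036  0.0408] z [0.0207 0.0377 0.0558] rect [694.2  -3.2] [24.9 27.9] 12.3
   corners [[679.0, 8.0], [685.0, -20.0], [709.0, -14.0], [703.0, 13.0]]
[[0.593, 0.186, 0.057], [0.591, 0.191, 0.04], [0.585, 0.19, 0.039], [0.578, 0.19, 0.038], [0.567, 0.184, 0.057], [0.561, 0.184, 0.056], [0.554, 0.183, 0.057], [0.548, 0.183, 0.055], [0.541, 0.181, 0.059], [0.535, 0.182, 0.055], [0.526, 0.177, 0.07], [0.522, 0.181, 0.055], [0.524, 0.193, 0.012], [0.518, 0.194, 0.009]]
```

View pics/crop.png

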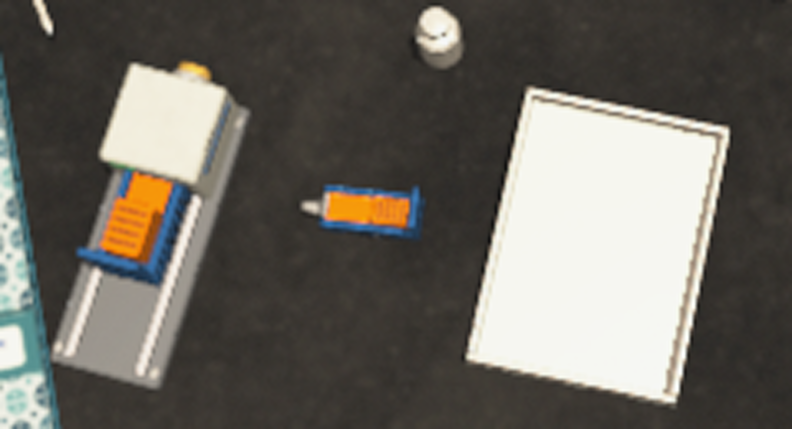

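Call:
jog_arm --motion '[{"travel": [1,-1,0],"turn": [0,0,0]},{"travel": [1,-1,0],"turn": [0,0,0]},{"travel": [1,-1,0],"turn": [0,0,0]},{"travel": [1,-1,0],"turn": [0,0,0]},{"travel": [1,-1,0],"turn": [0,0,0]},{"travel": [1,-1,0],"turn": [0,0,0]},{"travel": [1,-1,0],"turn": [0,0,0]},{"travel": [1,-1,0],"turn": [0,0,0]},{"travel": [1,-1,0],"turn": [0,0,0]},{"travel": [1,-1,0],"turn": [0,0,0]},{"travel": [1,-1,0],"turn": [0,0,0]},{"travel": [1,-1,0],"turn": [0,0,0]}]' --gripper 0

```text
t: 1.3
position: [0.4074, -0.171, 0.2226]
ee_rot: [-180.0, 0.0, 24.3]
force: [0.3, 0.3, 0.6]
finger_gap: 0.0007
gripper_force: 0.0
```

Call:
jog_arm --motion '[{"travel": [1,-1,0],"turn": [0,0,0]},{"travel": [1,-1,0],"turn": [0,0,0]},{"travel": [1,-1,0],"turn": [0,0,0]},{"travel": [1,-1,0],"turn": [0,0,0]},{"travel": [1,-1,0],"turn": [0,0,0]},{"travel": [1,-1,0],"turn": [0,0,0]},{"travel": [1,-1,0],"turn": [0,0,0]},{"travel": [1,-1,0],"turn": [0,0,0]},{"travel": [1,-1,0],"turn": [0,0,0]},{"travel": [1,-1,0],"turn": [0,0,0]},{"travel": [1,-1,0],"turn": [0,0,0]}]'

```text
t: 2.4
position: [0.5446, 0.1929, 0.2223]
ee_rot: [-180.0, 0.0, 24.3]
force: [0.1, -0.2, 0.5]
finger_gap: 0.0003
gripper_force: 0.0
```

Call:
jog_arm --motion '[{"travel": [0,0,0],"turn": [0,0,-1]},{"travel": [0,0,0],"turn": [0,0,-1]},{"travel": [0,0,0],"turn": [0,0,-1]},{"travel": [0,0,0],"turn": [0,0,-1]},{"travel": [0,0,0],"turn": [0,0,-1]},{"travel": [0,0,0],"turn": [0,0,-1]},{"travel": [0,0,0],"turn": [0,0,-1]},{"travel": [0,0,0],"turn": [0,0,-1]},{"travel": [0,0,0],"turn": [0,0,-1]}]'

```text
t: 3.3
position: [0.5442, 0.1914, 0.2223]
ee_rot: [-180.0, 0.0, 96.7]
force: [-1.5, 0.5, 0.0]
finger_gap: 0.0005
gripper_force: 0.0
```

Call:
jog_arm --motion '[{"travel": [0,0,0],"turn": [0,0,-1]},{"travel": [0,0,0],"turn": [0,0,-1]},{"travel": [0,0,0],"turn": [0,0,-1]},{"travel": [0,0,0],"turn": [0,0,-1]},{"travel": [0,0,0],"turn": [0,0,-1]},{"travel": [0,0,0],"turn": [0,0,-1]},{"travel": [0,0,0],"turn": [0,0,-1]},{"travel": [0,0,0],"turn": [0,0,-1]},{"travel": [0,0,0],"turn": [0,0,-0.69]},{"travel": [0,0,1],"turn": [0,0,0]},{"travel": [0,0,1],"turn": [0,0,0]},{"travel": [0,0,0.5],"turn": [0,0,0]}]'

```text
t: 4.5
position: [0.5432, 0.191, 0.1581]
ee_rot: [-179.9, -0.2, 165.9]
force: [-1.4, -0.0, 0.7]
finger_gap: 0.0006
gripper_force: 0.0
```

```bash
cat > g.py <<'E'
from h import *
import sys
o=get_obs(); a=np.radians(-13.8); ex=np.array([np.cos(a),np.sin(a)]); ey=np.array([-ex[1],ex[0]])
def rel(c,yaw_deg,p): 
    d=np.array(p)-c; b=np.radians(yaw_deg); e=np.array([np.cos(b),np.sin(b)]); return d@e,d@np.array([-e[1],e[0]])
p=o['position']; d=p[:2]-[.559,.1863]
print('TCP in dock mm',(d@ex*1000).round(1),(d@ey*1000).round(1),(p[2]*1000).round(1),o['ee_rot'].round(2),o['force'].round(2),o['finger_gap'].round(4))
E
python3 g.py; python3 -c "
from h import *
snap('scene','s1')" ; python3 -c "
import cv2;i=cv2.imread('pics/s1.png')[100:220,140:340];cv2.imwrite('pics/s1c.png',cv2.resize(i,None,fx=4,fy=4,interpolation=2))"
```

```text
Traceback (most recent call last):
  File "g.py", line 7, in <module>
    print('TCP in dock mm',(d@ex*1000).round(1),(d@ey*1000).round(1),(p[2]*1000).round(1),o['ee_rot'].round(2),o['force'].round(2),o['finger_gap'].round(4))
                                                                                                                                   ^^^^^^^^^^^^^^^^^^^^^
AttributeError: 'float' object has no attribute 'round'
```

View pics/s1c.png

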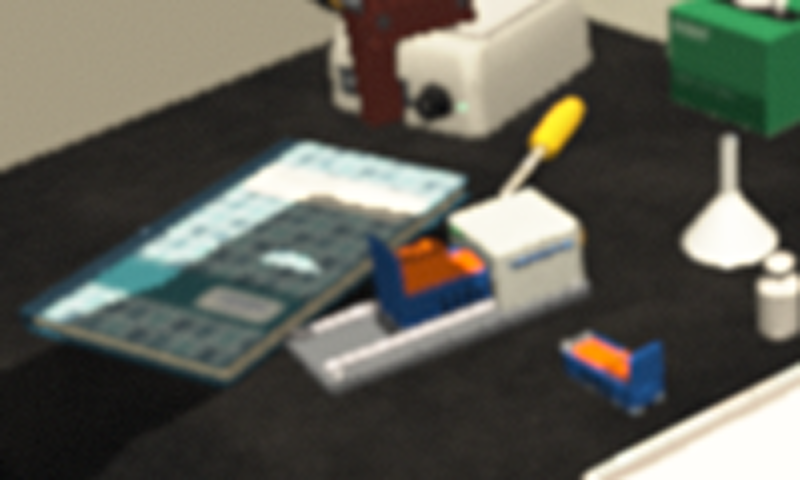

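Call:
jog_arm --motion '[{"travel": [0,0,0],"turn": [0,0,0]},{"travel": [0,0,0],"turn": [0,0,0]},{"travel": [0,0,0],"turn": [0,0,0]}]'

```text
t: 4.85
position: [0.5453, 0.1917, 0.1613]
ee_rot: [179.9, 0.1, 165.9]
force: [0.0, 0.1, 0.4]
finger_gap: 0.0001
gripper_force: 0.0
```

```bash
sed -i "s/o\['finger_gap'\].round(4)/round(o['finger_gap'],4)/" g.py; python3 g.py
```

```text
TCP in dock mm -14.6 2.0 161.3 [1.7994e+02 1.0000e-01 1.6586e+02] [0.   0.07 0.43] 0.0001
```

Call:
jog_arm --motion '[{"travel": [-0.1,-0.08,0.5],"turn": [0,0,-0.04]},{"travel": [0,0,0.8],"turn": [0,0,0]},{"travel": [0,0,0.8],"turn": [0,0,0]},{"travel": [0,0,0.8],"turn": [0,0,0]},{"travel": [0,0,0.5],"turn": [0,0,0]},{"travel": [0,0,0.2],"turn": [0,0,0]},{"travel": [0,0,0],"turn": [0,0,0]},{"travel": [0,0,0],"turn": [0,0,0]},{"travel": [0,0,0],"turn": [0,0,0]}]'

```text
t: 5.75
position: [0.5471, 0.1891, 0.0711]
ee_rot: [180.0, 0.1, 166.2]
force: [-0.0, -0.4, 0.9]
finger_gap: 0.0007
gripper_force: 0.0
```

```bash
python3 g.py
```

```text
TCP in dock mm -12.2 -0.1 71.1 [1.7995e+02 8.0000e-02 1.6618e+02] [-0.   -0.43  0.92] 0.0007
```

Call:
jog_arm --motion '[{"travel": [0,0,0.08],"turn": [0,0,0]},{"travel": [0,0,0.08],"turn": [0,0,0]},{"travel": [0,0,0.08],"turn": [0,0,0]},{"travel": [0,0,0.04],"turn": [0,0,0]},{"travel": [0,0,0],"turn": [0,0,0]},{"travel": [0,0,0],"turn": [0,0,0]}]'

```text
t: 6.35
position: [0.5464, 0.1889, 0.0631]
ee_rot: [-180.0, -0.0, 166.2]
force: [0.2, -0.0, -0.1]
finger_gap: 0.0006
gripper_force: 0.0
```

Call:
jog_arm --motion '[{"travel": [0,0,0.04],"turn": [0,0,0]},{"travel": [0,0,0.04],"turn": [0,0,0]},{"travel": [0,0,0],"turn": [0,0,0]},{"travel": [0,0,0],"turn": [0,0,0]}]'

```text
t: 6.75
position: [0.5464, 0.1889, 0.0611]
ee_rot: [-180.0, -0.0, 166.2]
force: [-0.7, -0.5, -0.2]
finger_gap: 0.0008
gripper_force: 0.0
```

Call:
jog_arm --motion '[{"travel": [0,0,0.04],"turn": [0,0,0]},{"travel": [0,0,0.04],"turn": [0,0,0]},{"travel": [0,0,0],"turn": [0,0,0]},{"travel": [0,0,0],"turn": [0,0,0]}]'

```text
t: 7.15
position: [0.5464, 0.1889, 0.0591]
ee_rot: [-180.0, -0.0, 166.2]
force: [-0.5, 0.5, -0.1]
finger_gap: 0.0003
gripper_force: 0.0
```

Call:
jog_arm --motion '[{"travel": [0,0,0.04],"turn": [0,0,0]},{"travel": [0,0,0],"turn": [0,0,0]},{"travel": [0,0,0],"turn": [0,0,0]}]'

```text
t: 7.45
position: [0.5464, 0.1889, 0.0581]
ee_rot: [-180.0, -0.0, 166.2]
force: [0.1, -0.5, 0.7]
finger_gap: 0.0006
gripper_force: 0.0
```

Call:
jog_arm --motion '[{"travel": [0,0,0.04],"turn": [0,0,0]},{"travel": [0,0,0],"turn": [0,0,0]},{"travel": [0,0,0],"turn": [0,0,0]}]'

```text
t: 7.75
position: [0.5465, 0.189, 0.0574]
ee_rot: [180.0, 0.0, 166.2]
force: [-0.5, -0.1, 4.1]
finger_gap: 0.0004
gripper_force: 1.9
```

Call:
jog_arm --motion '[{"travel": [0,0,0.04],"turn": [0,0,0]},{"travel": [0,0,0.04],"turn": [0,0,0]},{"travel": [0,0,0.04],"turn": [0,0,0]},{"travel": [0,0,0],"turn": [0,0,0]},{"travel": [0,0,0],"turn": [0,0,0]}]'

```text
t: 8.25
position: [0.5465, 0.189, 0.0544]
ee_rot: [180.0, 0.0, 166.2]
force: [-1.7, 0.0, 5.9]
finger_gap: 0.0002
gripper_force: 3.2
```

Call:
jog_arm --motion '[{"travel": [0,0,0.04],"turn": [0,0,0]},{"travel": [0,0,0.02],"turn": [0,0,0]},{"travel": [0,0,0],"turn": [0,0,0]},{"travel": [0,0,0],"turn": [0,0,0]}]'

```text
t: 8.65
position: [0.5465, 0.189, 0.053]
ee_rot: [180.0, 0.0, 166.2]
force: [-2.6, -0.2, 7.8]
finger_gap: 0.0005
gripper_force: 3.8
```

Call:
jog_arm --motion '[{"travel": [0,0,0.02],"turn": [0,0,0]},{"travel": [0,0,0],"turn": [0,0,0]},{"travel": [0,0,0],"turn": [0,0,0]}]'

```text
t: 8.95
position: [0.5465, 0.189, 0.0526]
ee_rot: [180.0, 0.0, 166.2]
force: [-2.4, 0.5, 7.4]
finger_gap: 0.0003
gripper_force: 4.0
```

Call:
jog_arm --motion '[{"travel": [0.04,0,0],"turn": [0,0,0]},{"travel": [0.04,0,0],"turn": [0,0,0]},{"travel": [0.04,0,0],"turn": [0,0,0]},{"travel": [0,0,0],"turn": [0,0,0]}]'

```text
t: 9.35
position: [0.5454, 0.1899, 0.0531]
ee_rot: [179.9, 0.2, 166.2]
force: [1.4, -1.7, 7.5]
finger_gap: 0.0005
gripper_force: 3.7
```

Call:
jog_arm --motion '[{"travel": [0.04,0,0.015],"turn": [0,0,0]},{"travel": [0.04,0,0],"turn": [0,0,0]},{"travel": [0,0,0],"turn": [0,0,0]},{"travel": [0,0,0],"turn": [0,0,0]}]'

```text
t: 9.75
position: [0.5436, 0.1905, 0.0528]
ee_rot: [179.9, 0.2, 166.2]
force: [2.2, -0.7, 7.7]
finger_gap: 0.0005
gripper_force: 3.8
```

```bash
python3 g.py
```

```text
TCP in dock mm -15.9 0.4 52.8 [179.89   0.22 166.19] [ 2.22 -0.72  7.65] 0.0005
```

Call:
jog_arm --motion '[{"travel": [0.06,0,0],"turn": [0,0,0]},{"travel": [0.06,0,0],"turn": [0,0,0]},{"travel": [0.06,0,0],"turn": [0,0,0]},{"travel": [0.06,0,0],"turn": [0,0,0]},{"travel": [0,0,0],"turn": [0,0,0]}]'

```text
t: 10.25
position: [0.5378, 0.192, 0.0528]
ee_rot: [179.9, 0.2, 166.2]
force: [1.9, -0.3, 7.0]
finger_gap: 0.0003
gripper_force: 3.8
```

```bash
python3 g.py; python3 -c "
from h import *
snap('top','t2');snap('scene','s2');i=cv2.imread('pics/t2.png')[120:240,150:260];j=cv2.imread('pics/s2.png')[120:220,190:310]
f=lambda a:cv2.resize(a,(400,400),interpolation=2)
cv2.imwrite('pics/x2.png',np.hstack([f(i),f(j)]))"
```

```text
TCP in dock mm -21.9 0.5 52.8 [179.88   0.22 166.19] [ 1.91 -0.26  7.  ] 0.0003
```

View pics/x2.png

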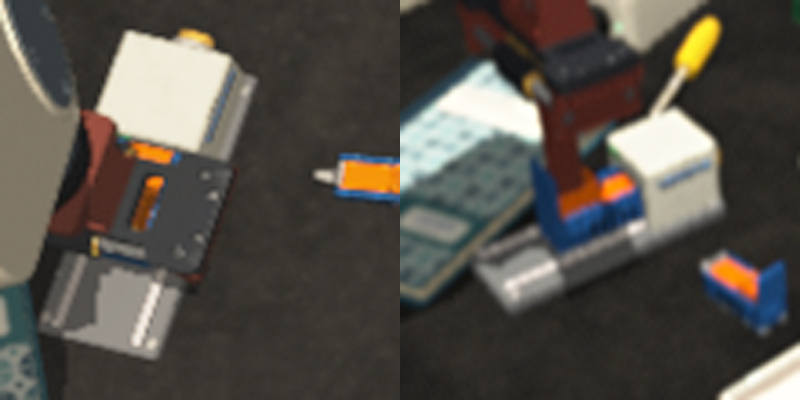

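Left is the top view and right is the scene view. The head has started out, and the fingertips are on the button just behind the lip at (545,190). I'll add a touch more press and keep drawing.

Call:
jog_arm --motion '[{"travel": [0,0,0.015],"turn": [0,0,0]},{"travel": [0.08,0,0],"turn": [0,0,0]},{"travel": [0.08,0,0],"turn": [0,0,0]},{"travel": [0.08,0,0],"turn": [0,0,0]},{"travel": [0.08,0,0],"turn": [0,0,0]},{"travel": [0,0,0],"turn": [0,0,0]}]'

```text
t: 10.95
position: [0.53, 0.194, 0.0525]
ee_rot: [179.9, 0.2, 166.2]
force: [1.7, -0.3, 8.6]
finger_gap: 0.0003
gripper_force: 4.0
```

Call:
jog_arm --motion '[{"travel": [0.08,0,0],"turn": [0,0,0]},{"travel": [0.08,0,0],"turn": [0,0,0]},{"travel": [0.08,0,0],"turn": [0,0,0]},{"travel": [0.08,0,0],"turn": [0,0,0]},{"travel": [0.08,0,0],"turn": [0,0,0]},{"travel": [0,0,0],"turn": [0,0,0]}]'

```text
t: 11.55
position: [0.5203, 0.1964, 0.0525]
ee_rot: [179.9, 0.2, 166.2]
force: [2.3, -0.2, 7.4]
finger_gap: 0.0008
gripper_force: 4.0
```

```bash
python3 g.py
```

```text
TCP in dock mm -40.0 0.6 52.5 [179.87   0.22 166.19] [ 2.26 -0.17  7.4 ] 0.0008
```

Call:
jog_arm --motion '[{"travel": [0.08,0,0],"turn": [0,0,0]},{"travel": [0.1,0,0],"turn": [0,0,0]},{"travel": [0.12,0,0],"turn": [0,0,0]},{"travel": [0.12,0,0],"turn": [0,0,0]},{"travel": [0.12,0,0],"turn": [0,0,0]},{"travel": [0.12,0,0],"turn": [0,0,0]},{"travel": [0.12,0,0],"turn": [0,0,0]},{"travel": [0.12,0,0],"turn": [0,0,0]},{"travel": [0.12,0,0],"turn": [0,0,0]},{"travel": [0.1,0,0],"turn": [0,0,0]},{"travel": [0,0,0],"turn": [0,0,0]},{"travel": [0,0,0],"turn": [0,0,0]}]'

```text
t: 12.75
position: [0.4929, 0.2031, 0.0524]
ee_rot: [179.9, 0.2, 166.2]
force: [1.6, 0.3, 7.6]
finger_gap: 0.0002
gripper_force: 4.0
```

```bash
python3 g.py; python3 -c "
from h import *
snap('top','t3');snap('scene','s3');i=cv2.imread('pics/t3.png')[120:240,150:260];j=cv2.imread('pics/s3.png')[120:220,190:310]
f=lambda a:cv2.resize(a,(400,400),interpolation=2)
cv2.imwrite('pics/x3.png',np.hstack([f(i),f(j)]))"
```

```text
TCP in dock mm -68.2 0.6 52.4 [179.87   0.19 166.18] [1.6  0.33 7.63] 0.0002
```

View pics/x3.png

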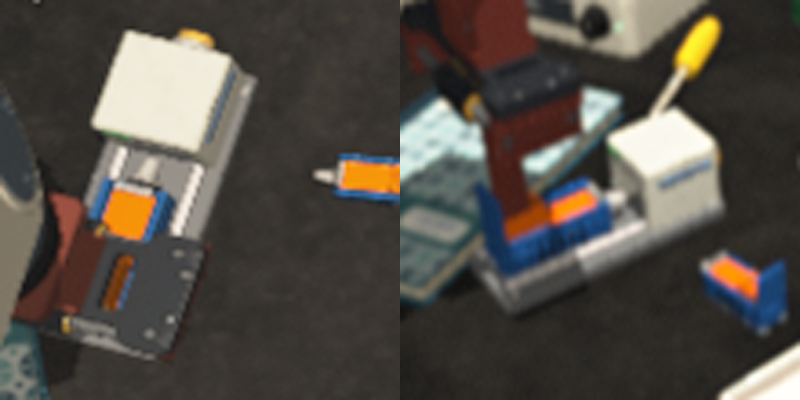

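The nozzle tip at (150,160) in the left view looks just clear of the housing front. I'll measure the head's travel.

```bash
python3 - <<'E'
from h import *
c=pickle.load(open('t3.pkl','rb'));P=pts(c);hsv=cv2.cvtColor(c['color'],cv2.COLOR_RGB2HSV)
a=np.radians(-13.8);ex=np.array([np.cos(a),np.sin(a)]);ey=np.array([-ex[1],ex[0]])
# ray-cast onto plane z: body top front edge at z=.040 (blue/orange front boundary)
def cast(u,v,z):
    K=c['mtx'];r=c['T'][:3,:3]@np.array([(u-K[0,2])/K[0,0],(v-K[1,2])/K[1,1],1]);o=c['T'][:3,3];p=o+r*(z-o[2])/r[2]
    d=p[:2]-[.559,.1863];return (d@ex*1000).round(1),(d@ey*1000).round(1)
D=P[...,:2]-[.559,.1863];X=D@ex*1000;Y=D@ey*1000;Z=P[...,2]*1000
m=(abs(Y)<18)&(Z>33)&(Z<48)&(X<29)&(X>-60)
print('body X max',np.percentile(X[m],[50,90,97,100]).round(1))
m=(abs(Y)<12)&(Z>18)&(Z<33)&(X<30)&(X>-40)
print('nozzle',m.sum(),np.percentile(X[m],[3,50,97]).round(1),Z[m].mean().round(1))
H,S,V=[hsv[...,i] for i in range(3)]
v,u=np.nonzero((H>100)&(H<125)&(S>120)&(V>50)|(H>5)&(H<20)&(S>150)&(V>130))
k=(u>165)&(u<205)&(v>165)&(v<195);v,u=v[k],u[k]
for q in range(178,196,3): 
    s=v[u==q]
    if len(s): print(q,s.min(),cast(q,s.min(),.040))
E
```

```text
body X max [-14.    2.2   7.8  16.4]
nozzle 76 [-24.3   8.   24.2] 30.8
178 175 (np.float64(0.4), np.float64(20.1))
181 177 (np.float64(-2.1), np.float64(12.5))
184 178 (np.float64(-2.5), np.float64(5.6))
187 179 (np.float64(-2.9), np.float64(-1.3))
190 179 (np.float64(-1.3), np.float64(-7.5))
193 177 (np.float64(4.6), np.float64(-12.3))
```

Call:
jog_arm --motion '[{"travel": [0,0,-0.1],"turn": [0,0,0]},{"travel": [0,0,-0.15],"turn": [0,0,0]},{"travel": [0,0,-0.4],"turn": [0,0,0]},{"travel": [0,0,-0.8],"turn": [0,0,0]},{"travel": [-0.5,0,-0.4],"turn": [0,0,0]},{"travel": [-0.6,-0.025,0],"turn": [0,0,0]}]'

```text
t: 13.45
position: [0.5185, 0.1956, 0.0992]
ee_rot: [179.9, 0.1, 166.2]
force: [0.1, -0.3, -0.7]
finger_gap: 0.0003
gripper_force: 0.0
```

Call:
jog_arm --motion '[{"travel": [0,0,0],"turn": [0,0,0]},{"travel": [0,0,0],"turn": [0,0,0]},{"travel": [0,0,0],"turn": [0,0,0]},{"travel": [0,0,0],"turn": [0,0,0]},{"travel": [0,0,0],"turn": [0,0,0]}]' --gripper 0.7

```text
t: 13.95
position: [0.5171, 0.1953, 0.0973]
ee_rot: [-180.0, -0.0, 166.2]
force: [0.1, 0.3, -0.6]
finger_gap: 0.0367
gripper_force: 0.0
```

```bash
python3 g.py; python3 - <<'E'
from h import *
c=pickle.load(open('top0.pkl','rb'));P=pts(c)
a=np.radians(-13.8);ex=np.array([np.cos(a),np.sin(a)]);ey=np.array([-ex[1],ex[0]])
D=P[...,:2]-[.559,.1863];X=D@ex*1000;Y=D@ey*1000;Z=P[...,2]*1000
for y in range(24,64,4):
    m=(abs(X+40)<14)&(abs(Y-y)<2); print(y,np.percentile(Z[m],[5,50,95]).round(1))
E
python3 -c "
from h import *
snap('scene','s4');j=cv2.imread('pics/s4.png')[110:220,170:330]
cv2.imwrite('pics/x4.png',cv2.resize(j,None,fx=5,fy=5,interpolation=2))"
```

```text
TCP in dock mm -42.9 -1.2 97.3 [-1.7997e+02 -5.0000e-02  1.6619e+02] [ 0.12  0.26 -0.64] 0.0367
24 [11.9 14.6 17.2]
28 [11.8 13.4 16.1]
32 [ 9.2 11.9 13.9]
36 [ 8.6 11.8 12.9]
40 [1.1 1.9 7.1]
44 [-2.8  0.2  3. ]
48 [-2.7 -0.4  2. ]
52 [-3.3 -0.2  2.2]
56 [-3.5  0.3  2.6]
60 [-2.1 -0.4  3.3]
```

View pics/x4.png

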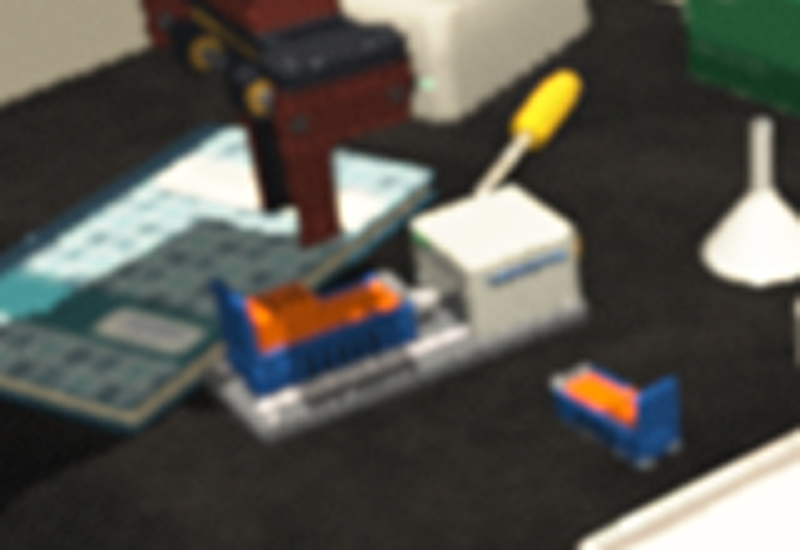

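The head sits on the shelf with its nozzle clear of the housing at (430,298), and there is room on both sides for the fingers.

Call:
jog_arm --motion '[{"travel": [-0.08,0.04,0],"turn": [0,0,0]},{"travel": [0,0,0],"turn": [0,0,0]},{"travel": [0,0,0],"turn": [0,0,0]},{"travel": [0,0,0],"turn": [0,0,0]},{"travel": [0,0,0.4],"turn": [0,0,0]},{"travel": [0,0,0.6],"turn": [0,0,0]},{"travel": [0,0,0.6],"turn": [0,0,0]},{"travel": [0,0,0.6],"turn": [0,0,0]},{"travel": [0,0,0.5],"turn": [0,0,0]},{"travel": [0,0,0.3],"turn": [0,0,0]},{"travel": [0,0,0.1],"turn": [0,0,0]},{"travel": [0,0,0],"turn": [0,0,0]}]'

```text
t: 15.2
position: [0.5198, 0.1958, 0.0198]
ee_rot: [-180.0, -0.0, 166.2]
force: [-0.5, 0.3, 0.4]
finger_gap: 0.0611
gripper_force: 0.0
```

Call:
jog_arm --motion '[{"travel": [0,0,0],"turn": [0,0,0]},{"travel": [0,0,0],"turn": [0,0,0]},{"travel": [0,0,0],"turn": [0,0,0]},{"travel": [0,0,0],"turn": [0,0,0]},{"travel": [0,0,0],"turn": [0,0,0]},{"travel": [0,0,0],"turn": [0,0,0]},{"travel": [0,0,0],"turn": [0,0,0]}]' --gripper 0.3 --newtons 20

```text
t: 15.9
position: [0.521, 0.1972, 0.0211]
ee_rot: [179.8, 0.1, 166.2]
force: [0.3, 5.8, -0.3]
finger_gap: 0.04
gripper_force: 20.0
```

```bash
python3 g.py
```

```text
TCP in dock mm -39.5 1.6 21.1 [1.7985e+02 1.3000e-01 1.6618e+02] [ 0.29  5.79 -0.3 ] 0.04
```

Call:
jog_arm --motion '[{"travel": [0,0.06,0],"turn": [0,0,0]},{"travel": [0,0,-0.1],"turn": [0,0,0]},{"travel": [0,0,-0.2],"turn": [0,0,0]},{"travel": [0,0,-0.3],"turn": [0,0,0]},{"travel": [0,0,-0.4],"turn": [0,0,0]},{"travel": [0,0,-0.5],"turn": [0,0,0]},{"travel": [0,0,-0.5],"turn": [0,0,0]},{"travel": [0,0,-0.5],"turn": [0,0,0]},{"travel": [0,0,-0.3],"turn": [0,0,0]},{"travel": [0,0,-0.2],"turn": [0,0,0]},{"travel": [0,0,0],"turn": [0,0,0]},{"travel": [0,0,0],"turn": [0,0,0]}]'

```text
t: 17.1
position: [0.52, 0.1972, 0.095]
ee_rot: [-180.0, -0.0, 166.2]
force: [0.5, -0.4, -3.0]
finger_gap: 0.04
gripper_force: 20.0
```

```bash
python3 g.py; python3 -c "
from h import *
snap('scene','s5');j=cv2.imread('pics/s5.png')[80:220,170:330]
cv2.imwrite('pics/x5.png',cv2.resize(j,None,fx=4,fy=4,interpolation=2))"
```

```text
TCP in dock mm -40.5 1.3 95.0 [-1.7999e+02 -2.0000e-02  1.6618e+02] [ 0.51 -0.41 -2.95] 0.04
```

View pics/x5.png

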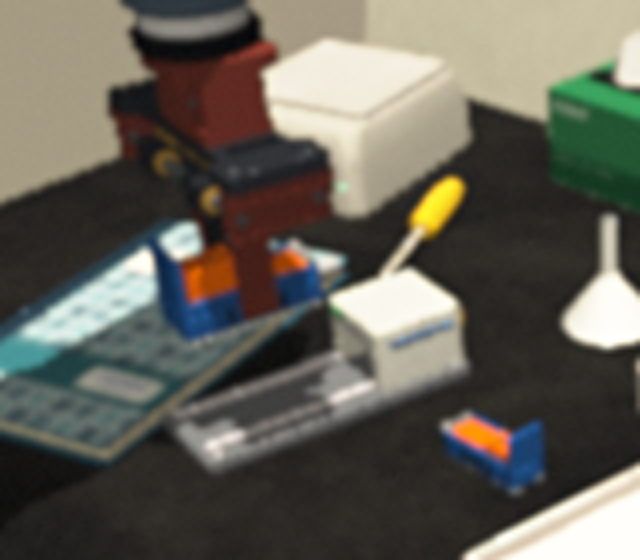

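The head at (240,290) is lifted level and securely held. Carrying it to the tray.

Call:
jog_arm --motion '[{"travel": [-0.14,-0.4,0],"turn": [0,0,0]},{"travel": [-0.28,-0.8,0],"turn": [0,0,0]},{"travel": [-0.32,-0.9,0],"turn": [0,0,0]},{"travel": [-0.32,-0.9,0],"turn": [0,0,0]},{"travel": [-0.32,-0.9,0],"turn": [0,0,0]},{"travel": [-0.32,-0.9,0],"turn": [0,0,0]},{"travel": [-0.32,-0.9,0],"turn": [0,0,0]},{"travel": [-0.32,-0.9,0],"turn": [0,0,0]},{"travel": [-0.32,-0.9,0],"turn": [0,0,0]},{"travel": [-0.32,-0.9,0],"turn": [0,0,0]},{"travel": [-0.32,-0.9,0],"turn": [0,0,0]},{"travel": [-0.32,-0.9,0],"turn": [0,0,0]}]'

```text
t: 18.35
position: [0.5466, -0.0735, 0.0947]
ee_rot: [-180.0, -0.1, 166.2]
force: [-0.0, 0.6, -2.9]
finger_gap: 0.0398
gripper_force: 20.0
```

Call:
jog_arm --motion '[{"travel": [-0.32,-0.9,0],"turn": [0,0,0]},{"travel": [-0.2,-0.6,0],"turn": [0,0,0]},{"travel": [0,0,0],"turn": [0,0,0]},{"travel": [0,0,0],"turn": [0,0,0]},{"travel": [0,0,0],"turn": [0,0,0]}]'

```text
t: 18.85
position: [0.5504, -0.1108, 0.095]
ee_rot: [180.0, -0.0, 166.2]
force: [0.1, 0.0, -3.4]
finger_gap: 0.0397
gripper_force: 20.0
```

Call:
jog_arm --motion '[{"travel": [0,-0.08,0.3],"turn": [0,0,0]},{"travel": [0,0,0.5],"turn": [0,0,0]},{"travel": [0,0,0.5],"turn": [0,0,0]},{"travel": [0,0,0.5],"turn": [0,0,0]},{"travel": [0,0,0.5],"turn": [0,0,0]},{"travel": [0,0,0.4],"turn": [0,0,0]},{"travel": [0,0,0.3],"turn": [0,0,0]},{"travel": [0,0,0.1],"turn": [0,0,0]},{"travel": [0,0,0.05],"turn": [0,0,0]},{"travel": [0,0,0],"turn": [0,0,0]},{"travel": [0,0,0],"turn": [0,0,0]}]'

```text
t: 19.95
position: [0.5507, -0.1135, 0.0169]
ee_rot: [180.0, 0.0, 166.2]
force: [-0.7, -0.3, -3.6]
finger_gap: 0.0402
gripper_force: 20.0
```

Call:
jog_arm --motion '[{"travel": [0,0,0.04],"turn": [0,0,0]},{"travel": [0,0,0.04],"turn": [0,0,0]},{"travel": [0,0,0.04],"turn": [0,0,0]},{"travel": [0,0,0],"turn": [0,0,0]},{"travel": [0,0,0],"turn": [0,0,0]}]'

```text
t: 20.45
position: [0.5504, -0.1134, 0.0134]
ee_rot: [180.0, -0.0, 166.2]
force: [0.6, 0.5, -2.6]
finger_gap: 0.04
gripper_force: 20.0
```

Call:
jog_arm --motion '[{"travel": [0,0,0.03],"turn": [0,0,0]},{"travel": [0,0,0],"turn": [0,0,0]},{"travel": [0,0,0],"turn": [0,0,0]}]'

```text
t: 20.75
position: [0.5506, -0.1135, 0.013]
ee_rot: [180.0, 0.0, 166.2]
force: [-0.9, 0.3, 2.0]
finger_gap: 0.0396
gripper_force: 20.0
```

Touched down. Releasing and retreating.

Call:
jog_arm --motion '[{"travel": [0,0,0],"turn": [0,0,0]},{"travel": [0,0,0],"turn": [0,0,0]},{"travel": [0,0,0],"turn": [0,0,0]},{"travel": [0,0,0],"turn": [0,0,0]},{"travel": [0,0,0],"turn": [0,0,0]},{"travel": [0,0,0],"turn": [0,0,0]}]' --gripper 0.75

```text
t: 21.35
position: [0.5504, -0.1134, 0.0126]
ee_rot: [180.0, -0.0, 166.2]
force: [0.6, 0.1, 0.5]
finger_gap: 0.0656
gripper_force: 0.0
```

Call:
jog_arm --motion '[{"travel": [0,0,-0.3],"turn": [0,0,0]},{"travel": [0,0,-0.6],"turn": [0,0,0]},{"travel": [0,0,-1],"turn": [0,0,0]},{"travel": [0,0,-1],"turn": [0,0,0]},{"travel": [0,0,-1],"turn": [0,0,0]},{"travel": [0,0,-1],"turn": [0,0,0]},{"travel": [0,0,-1],"turn": [0,0,0]},{"travel": [0,0,-0.5],"turn": [0,0,0]},{"travel": [0,0,0],"turn": [0,0,0]},{"travel": [0,0,0],"turn": [0,0,0]}]'

```text
t: 22.35
position: [0.55, -0.1133, 0.1725]
ee_rot: [180.0, -0.0, 166.2]
force: [-1.3, -0.3, -0.4]
finger_gap: 0.0658
gripper_force: 0.0
```

```bash
python3 g.py; python3 -c "
from h import *
snap('scene','s6');j=cv2.imread('pics/s6.png')[120:290,220:480]
cv2.imwrite('pics/x6.png',cv2.resize(j,None,fx=3,fy=3,interpolation=2))"
```

```text
TCP in dock mm 62.7 -293.1 172.5 [ 1.8000e+02 -1.0000e-02  1.6618e+02] [-1.34 -0.32 -0.4 ] 0.0658
```

View pics/x6.png

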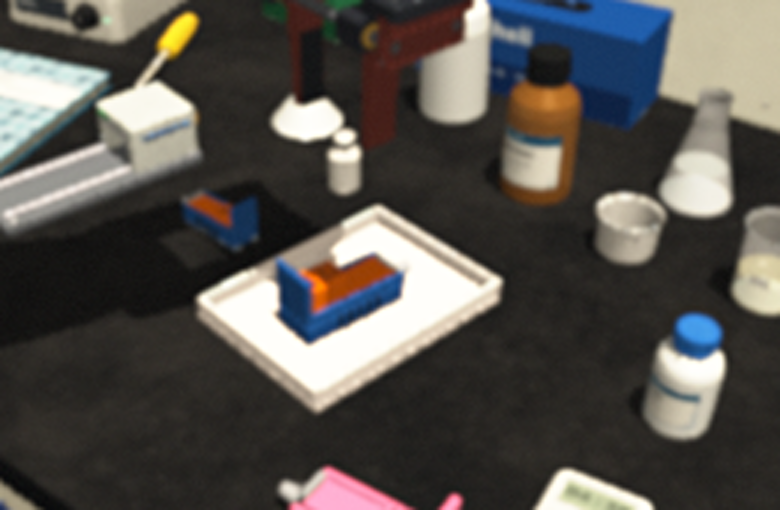

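The head lies flat and upright in the tray at (340,295), the gripper is clear, and the bystanders are in place.

```bash
python3 -c "
from bench import *
print(hand_in())"
```

```text
the job is handed in; nothing more can be done
None
```

The blue head was released with its button held down, drawn out of the socket and laid flat and upright in the white tray; the job is handed in at about 22 s of the 58 s allowed, and no verdict came back.

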